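# Load the pedalboard in reverse order

## Task

Move the four effects pedals from the felt pads of the wooden tray to the four rubber mats of the pedalboard, one pedal to a mat, so that their row is reversed: the pedal at the left end of the tray goes to the right end of the board, the second from the left to the second from the right, and so on (left and right as the robot sees them). Each must end standing upright, centred on its mat and square with it, facing the same way as in the tray (footswitch end towards the robot). Set them down gently, without dropping them, and leave the brass bowl where it is.

Things in the scene. Friction and masses are not known exactly. Their poses are not given: they have to be found in the camera images.
- pedal_blue: blue effects pedal with three small black knobs, loose, about 0.25 kg: box 92 long (x) x 40 wide (y) x 40 mm high; knobs and, near the -x end, a steel footswitch reach 51 mm. Origin: centre of the underside; x along it, to the knobs; z up. Starts upright in the tray on the blue pad, centred within 6 mm and 0.06 rad. Grip across the 40 mm width, on the plain side walls.
- pedal_red: red effects pedal with two black knobs side by side, loose, about 0.25 kg: box 92 long (x) x 40 wide (y) x 40 mm high; knobs and, near the -x end, a steel footswitch reach 51 mm. Origin: centre of the underside; x along it, to the knobs; z up. Starts upright in the tray on the red pad, centred within 6 mm and 0.06 rad. Grip across the 40 mm width, on the plain side walls.
- pedal_yellow: yellow effects pedal with one large black knob, loose, about 0.25 kg: box 92 long (x) x 40 wide (y) x 40 mm high; knobs and, near the -x end, a steel footswitch reach 51 mm. Origin: centre of the underside; x along it, to the knobs; z up. Starts upright in the tray on the yellow pad, centred within 6 mm and 0.06 rad. Grip across the 40 mm width, on the plain side walls.
- pedal_white: white effects pedal with four small black knobs, loose, about 0.25 kg: box 92 long (x) x 40 wide (y) x 40 mm high; knobs and, near the -x end, a steel footswitch reach 51 mm. Origin: centre of the underside; x along it, to the knobs; z up. Starts upright in the tray on the white pad, centred within 6 mm and 0.06 rad. Grip across the 40 mm width, on the plain side walls.
- pad_blue: blue felt pad, 124 (x) x 60 (y) x 3 mm, fixed in the wooden tray: the blue pedal's start. Origin: centre of the underside, 8 mm above the table; x away from robot, y left along the row, yaw up to 0.25. Four pads in a row in varying order, 76 mm between centres; ribs halfway between, and a rim beyond the pads, rise at most 14 mm above the table.
- pad_red: red felt pad, 124 (x) x 60 (y) x 3 mm, fixed in the wooden tray: the red pedal's start. Origin: centre of the underside, 8 mm above the table; x away from robot, y left along the row, yaw up to 0.25. Four pads in a row in varying order, 76 mm between centres; ribs halfway between, and a rim beyond the pads, rise at most 14 mm above the table.
- pad_yellow: yellow felt pad, 124 (x) x 60 (y) x 3 mm, fixed in the wooden tray: the yellow pedal's start. Origin: centre of the underside, 8 mm above the table; x away from robot, y left along the row, yaw up to 0.25. Four pads in a row in varying order, 76 mm between centres; ribs halfway between, and a rim beyond the pads, rise at most 14 mm above the table.
- pad_white: white felt pad, 124 (x) x 60 (y) x 3 mm, fixed in the wooden tray: the white pedal's start. Origin: centre of the underside, 8 mm above the table; x away from robot, y left along the row, yaw up to 0.25. Four pads in a row in varying order, 76 mm between centres; ribs halfway between, and a rim beyond the pads, rise at most 14 mm above the table.
- board: fixed pedalboard, 150 (x) x 325 (y) mm, left or right of the tray. Origin: underside centre, on the table; x away from robot, y left, yaw up to 0.25. Four black mats, 106 (x) x 54 (y) mm, tops 22 mm above the table, centres at x = 0 and y = +114, +38, -38, -114 mm (left to right). Pedals stand with their x along the board's x. Steel ribs 6 mm wide between the mats rise 25 mm above the table.
- bowl: brass bowl, loose bystander beyond the racks, 80 mm across and 50 mm high, among other oddments that are not listed; origin: centre of its underside

How it is judged (in metres and radians):
At the end, for the whole second after the job is handed in: all four pedals upright (0.1 rad), released and at rest on the mats, each within 12 mm along and across of a mat's centre and 0.18 rad of the board's direction, footswitch end towards the robot, in the reverse of the left-to-right order of their felt pads (x of pedal_blue in the frame of board between -0.012 and 0.012 m and z of pedal_blue in the frame of board between 0.017 and 0.027 m and ((y of pedal_blue in the frame of board between 0.102 and 0.126 m and y of board in the frame of pedal_blue below 0 m) or (y of pedal_blue in the frame of board between 0.026 and 0.05 m and y of board in the frame of pedal_blue below 0 m) or (y of pedal_blue in the frame of board between -0.05 and -0.026 m and y of board in the frame of pedal_blue above 0 m) or (y of pedal_blue in the frame of board between -0.126 and -0.102 m and y of board in the frame of pedal_blue above 0 m)) and angle between the x axis of each of pedal_blue, pedal_red, pedal_yellow, pedal_white and the x axis of board, either way round below 0.18 rad and angle between each of pedal_blue, pedal_red, pedal_yellow, pedal_white's own z axis and vertical below 0.1 rad and linear speed of each of pedal_blue, pedal_red, pedal_yellow, pedal_white below 0.02 m/s and angular speed of each of pedal_blue, pedal_red, pedal_yellow, pedal_white below 0.2 rad/s and x of pedal_red in the frame of board between -0.012 and 0.012 m and z of pedal_red in the frame of board between 0.017 and 0.027 m and ((y of pedal_red in the frame of board between 0.102 and 0.126 m and y of board in the frame of pedal_red below 0 m) or (y of pedal_red in the frame of board between 0.026 and 0.05 m and y of board in the frame of pedal_red below 0 m) or (y of pedal_red in the frame of board between -0.05 and -0.026 m and y of board in the frame of pedal_red above 0 m) or (y of pedal_red in the frame of board between -0.126 and -0.102 m and y of board in the frame of pedal_red above 0 m)) and x of pedal_yellow in the frame of board between -0.012 and 0.012 m and z of pedal_yellow in the frame of board between 0.017 and 0.027 m and ((y of pedal_yellow in the frame of board between 0.102 and 0.126 m and y of board in the frame of pedal_yellow below 0 m) or (y of pedal_yellow in the frame of board between 0.026 and 0.05 m and y of board in the frame of pedal_yellow below 0 m) or (y of pedal_yellow in the frame of board between -0.05 and -0.026 m and y of board in the frame of pedal_yellow above 0 m) or (y of pedal_yellow in the frame of board between -0.126 and -0.102 m and y of board in the frame of pedal_yellow above 0 m)) and x of pedal_white in the frame of board between -0.012 and 0.012 m and z of pedal_white in the frame of board between 0.017 and 0.027 m and ((y of pedal_white in the frame of board between 0.102 and 0.126 m and y of board in the frame of pedal_white below 0 m) or (y of pedal_white in the frame of board between 0.026 and 0.05 m and y of board in the frame of pedal_white below 0 m) or (y of pedal_white in the frame of board between -0.05 and -0.026 m and y of board in the frame of pedal_white above 0 m) or (y of pedal_white in the frame of board between -0.126 and -0.102 m and y of board in the frame of pedal_white above 0 m)) and ((y of pad_blue in the frame of pad_red above 0 m and y of pedal_red in the frame of pedal_blue above 0.04 m) or (y of pad_blue in the frame of pad_red below 0 m and y of pedal_blue in the frame of pedal_red above 0.04 m)) and ((y of pad_blue in the frame of pad_yellow above 0 m and y of pedal_yellow in the frame of pedal_blue above 0.04 m) or (y of pad_blue in the frame of pad_yellow below 0 m and y of pedal_blue in the frame of pedal_yellow above 0.04 m)) and ((y of pad_blue in the frame of pad_white above 0 m and y of pedal_white in the frame of pedal_blue above 0.04 m) or (y of pad_blue in the frame of pad_white below 0 m and y of pedal_blue in the frame of pedal_white above 0.04 m)) and ((y of pad_red in the frame of pad_yellow above 0 m and y of pedal_yellow in the frame of pedal_red above 0.04 m) or (y of pad_red in the frame of pad_yellow below 0 m and y of pedal_red in the frame of pedal_yellow above 0.04 m)) and ((y of pad_red in the frame of pad_white above 0 m and y of pedal_white in the frame of pedal_red above 0.04 m) or (y of pad_red in the frame of pad_white below 0 m and y of pedal_red in the frame of pedal_white above 0.04 m)) and ((y of pad_yellow in the frame of pad_white above 0 m and y of pedal_white in the frame of pedal_yellow above 0.04 m) or (y of pad_yellow in the frame of pad_white below 0 m and y of pedal_yellow in the frame of pedal_white above 0.04 m))); the robot touches nothing.
It fails at once if the brass bowl is disturbed (moved more than 25 mm) (distance of bowl from where it was at the start of the episode above 0.025 m).
It fails at once if a pedal is dropped (it falls faster than 0.7 m/s, about 25 mm of fall, out of the fingers) ((linear speed of pedal_blue above 0.7 m/s and contact force between the fingers and pedal_blue below 0.05 N) or (linear speed of pedal_red above 0.7 m/s and contact force between the fingers and pedal_red below 0.05 N) or (linear speed of pedal_yellow above 0.7 m/s and contact force between the fingers and pedal_yellow below 0.05 N) or (linear speed of pedal_white above 0.7 m/s and contact force between the fingers and pedal_white below 0.05 N)).
It also fails if it takes over 109 s, if anything falls off the work surface, if the arm or the gripper's body presses on something with over 40 N, if the wrist force passes 120 N, or if a joint passes its speed limit or range.

## Robot

A 7-joint arm with a two-finger parallel gripper is mounted at the origin on the work surface. World frame = base frame: x ahead of the robot, y to its left, z up, the work surface at z = 0. Lengths are in m, angles in degrees, forces in N, time in s.
With the tool pointing down it reaches from about 0.35 to 0.9 m from the base axis. Payload 7.2 kg.
Tool frame: the origin (TCP) lies at the very end of the fingers, on their centre line; the grasp point (between the pads) lies 19 mm behind it; z points along the fingers, y is the line along which they close (so a half turn about z gives the same grasp; the last joint's range is limited). The gripper opens to 85 mm and grips with 20 to 120 N. Pads are 22 mm wide; open, the fingers measure 114 mm over their backs; the gripper's body (76 mm by 85 mm) begins 54 mm behind the grasp point. The pads swing forward as they close: fully open they stand 13 mm farther back than shut.
Start: joints at [-68.766, 23.554, -0.728, 91.456, 0.321, 64.991, -4.71], TCP at [0.266, 0.566, 0.231] pointing down, gripper open.
Joint ranges: [-169.25, 169.25], [-16.82, 113.86], [-84.01, 82.57], [7.8, 145.47], [-59.2, 239.2], [7.22, 106.19], [-163.78, 163.78]. Speed limits (degrees/s): [136.94, 136.94, 172.46, 172.46, 180, 180, 180].

## Interface

Orientations are given as [roll, pitch, yaw] about the fixed x, y, z axes, in that order (R = Rz(yaw) Ry(pitch) Rx(roll)).
In Python, from bench import env gives the robot as it stands.
- The arm moves only by the shell command python3 -m pendant 'ROWS' [FORCE]. ROWS is text: rows parted by semicolons, each of 5 numbers parted by spaces: the shift along the tool's x, y, z in units of 50 mm (1.0 is 50 mm), then the turn about the tool's z in units of 5 degrees (1.0 is 5 degrees), then the finger opening in mm, from 0 to 85.4. In form: tx ty tz yaw hand; .... A call has exactly 8 rows; each row shifts and turns the commanded pose from where the row before left it, along the tool's axes as they then stand; what a row does not reach is not made up. A row lasts 1/8 s, in which the tool goes at most 62.5 mm and 10.7 degrees, less where a joint would pass 70% of its speed; a pose out of reach is approached as far as the arm can. A call is refused whole if a number of a shift passes 1 or a number of a turn 1, either way. A call with a gripper value outside its range is refused whole. The fingers move at their own pace and stop on an object; FORCE is the grip in N (left out, the last holds). Time passes only in rows, so rows that do not move let the fingers close, or fill a call up. It gives the time, the measured TCP pose, the force, the opening and the grip force at its end, in the units of the state.
- env.read_state(): the state, without advancing time (a new reading comes with each control period).
- env.get_image(name): name is "side" or "top" or "wrist"; returns a dict with "color" (384x512x3 uint8, red, green, blue), "range_z" (384x512 float32, m along the optical axis (not along the pixel's ray), 0 where there is no reading), "fovy" (degrees; the focal length in pixels is half the picture's height over the tangent of half this angle, whatever the lens; pixels are square), "cx", "cy" (the principal point, pixels), "dist_coeffs" ([k1, k2, p1, p2, k3] as OpenCV has them; the pictures are not rectified), "R" (3x3) and "t" (3): a world point X has camera coordinates R X + t; the wrist camera has in their place "hand_eye" (4x4, takes a point from camera to tool coordinates, whose origin is the TCP and whose axes are the flange's). Camera axes: x right, y down, z forward; pixel columns grow to the right and rows downward; lengths in m; the calibration is good to about 2 mm. A picture is of the moment at which its call begins: read the wrist's pose just before it.
- env.sign_off(): hands the job in; it is judged then, once.
The state is a dict: "clock": time; "joint_positions": joint angles; "qd": joint speeds; "effort": joint torques, N m; "ee_pos": TCP position; "ee_rot": TCP orientation; "ft_force": force on the tool from outside, world axes, zero at the start; "ft_torque": the same for the moment, N m; "finger_gap": opening from 0.0 (shut) to 1.0 (fully open); "gripper_force": force on a finger pad.
Only numpy, scipy, OpenCV 4.12 (cv2) and the standard library are available. Lean on these libraries where they do the work, as an engineer would, in place of code of your own. Each camera call takes 0.05 s, during which the arm holds its last target. There are 200 camera calls.

## Working session

There is one attempt and no reset: what is moved stays moved. The work goes in short steps, Python scripts to look and compute and a shell command to move; the robot and the scene stay as the last step left them, time stands still between calls to the robot, and variables do not carry over. Pictures are saved under pics/ and viewed, at most 14 in all, crops included, and the job is handed in when it is done.

```bash
ls; mkdir -p pics; cat > h.py <<'E'
import numpy as np, cv2
from bench import env
def K(im):
    f=im["color"].shape[0]/2/np.tan(np.radians(im["fovy"])/2)
    return np.array([[f,0,im["cx"]],[0,f,im["cy"]],[0,0,1]])
def ray(im,px,z):
    p=cv2.undistortPoints(np.array(px,float).reshape(-1,1,2),K(im),np.array(im["dist_coeffs"])).reshape(-1,2)
    R=np.array(im["R"]);t=np.array(im["t"])
    d=np.c_[p,np.ones(len(p))]@R; c=-R.T@t
    return c+d*((z-c[2])/d[:,2])[:,None]
def save(im,n,s=1.5): cv2.imwrite(n,cv2.resize(im["color"][:,:,::-1],None,fx=s,fy=s))
E
python3 - <<'E'
from h import *
import pickle
print(env.read_state())
for n in("top","side"):
    im=env.get_image(n); save(im,f"pics/{n}0.png"); pickle.dump(im,open(f"{n}0.pkl","wb"))
    print(n,im["fovy"],im["dist_coeffs"],-np.array(im["R"]).T@im["t"])
E
```

```text
pics
{'clock': 0.0, 'joint_positions': array([-68.76534516,  23.60221711,  -0.72855012,  91.50433402,
         0.32197899,  64.98968576,  -4.70810815]), 'qd': array([ 0.02218862,  0.04657886,  0.07248651,  0.0457477 , -0.04300433,
       -0.05512842,  0.0479781 ]), 'effort': array([ 1.03298695e-03, -6.00629926e+01,  6.82571288e-01, -2.99411577e+01,
        1.38083578e-02,  1.05522564e-02, -1.43498141e-05]), 'ee_pos': array([0.26537233, 0.56531627, 0.23042709]), 'ee_rot': array([-1.79906118e+02,  7.60101302e-03,  1.54861461e+02]), 'ft_force': array([ 0.44877887, -0.30877477,  0.23691654]), 'ft_torque': array([-0.0045937 ,  0.04186971,  0.00617167]), 'gripper_force': 0.0, 'finger_gap': 1.000876653767912}
top 51.71256142688515 [-0.13836514  0.          0.          0.          0.        ] [ 0.46501675 -0.01193955  1.0603165 ]
side 43.03723270906454 [-0.00603559  0.          0.          0.          0.        ] [ 0.00276827 -0.57746679  0.56262799]
```

View pics/top0.png

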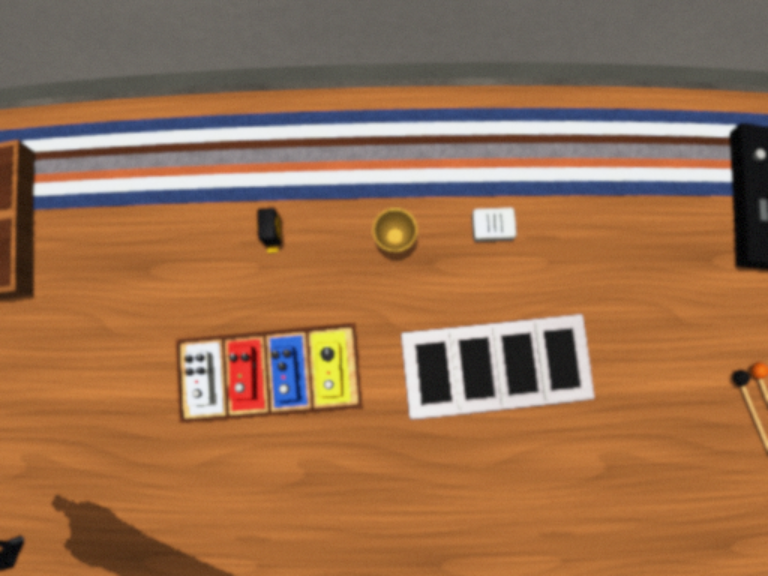

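View pics/side0.png

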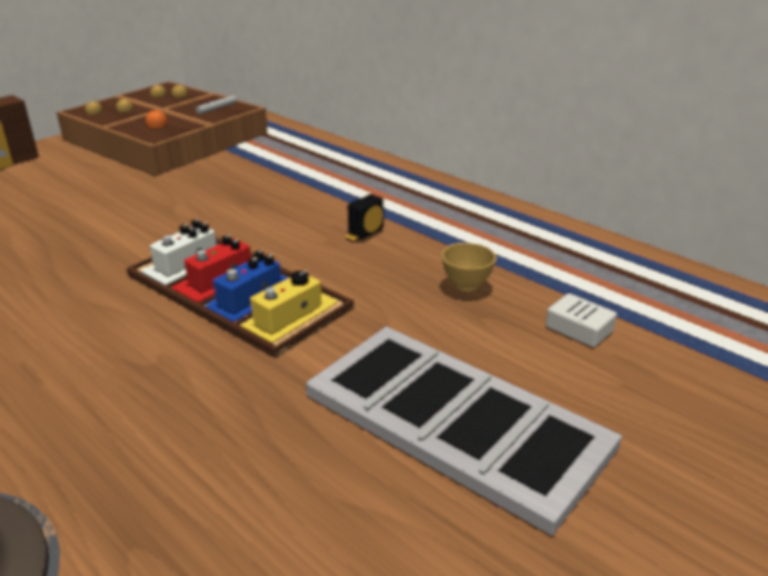

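The top view (768-px scale) shows the tray left to right as white (200,378), red (245,375), blue (288,370), yellow (332,366). The board's mats are at (434,373), (477,368), (520,363), (562,358), and the bowl is at (395,232). So yellow goes to the leftmost mat and white to the rightmost. The side view agrees.

```bash
cat > m.py <<'E'
from h import *
def pts(im):
    """world point of every pixel from range"""
    h,w=im["range_z"].shape
    u,v=np.meshgrid(np.arange(w),np.arange(h))
    p=cv2.undistortPoints(np.stack([u,v],-1).reshape(-1,1,2).astype(float),K(im),np.array(im["dist_coeffs"])).reshape(h,w,2)
    c=np.dstack([p,np.ones((h,w))])*im["range_z"][...,None]
    return (c-np.array(im["t"]))@np.array(im["R"])
def rect(P):
    (c,s,a)=cv2.minAreaRect(P[:,:2].astype(np.float32)*1000)
    if s[0]<s[1]: s=s[::-1]; a+=90
    return np.round(c,1),np.round(s,1),round((a+90)%180-90,2)
def mats(im,X=None):
    g=im["color"].max(2).astype(np.uint8); m=((g<60)*255).astype(np.uint8)
    out=[]
    for c in cv2.findContours(m,cv2.RETR_EXTERNAL,cv2.CHAIN_APPROX_NONE)[0]:
        if 250<cv2.contourArea(c)<2500:
            W=ray(im,c.reshape(-1,2),0.022); r=rect(W)
            if 80<r[1][0]<125 and 40<r[1][1]<65: out.append(r)
    return sorted(out,key=lambda r:-r[0][1])
cols={"white":lambda h,s,v:(s<60)&(v>110),"red":lambda h,s,v:((h<8)|(h>170))&(s>150),"blue":lambda h,s,v:(h>100)&(h<130)&(s>120),"yellow":lambda h,s,v:(h>24)&(h<38)&(s>120)}
def pedals(im,z=0.051,box=None):
    X=pts(im); H=cv2.cvtColor(im["color"],cv2.COLOR_RGB2HSV)
    res={}
    for n,f in cols.items():
        h,s,v=[H[...,i].astype(int) for i in range(3)]
        m=(np.abs(X[...,2]-z)<0.008)&f(h,s,v)&(X[...,0]>.3)&(X[...,0]<.75)&(np.abs(X[...,1])<.45)
        m=m.astype(np.uint8)
        k,l,st,_=cv2.connectedComponentsWithStats(m)
        if k<2: continue
        i=1+np.argmax(st[1:,4]); mm=(l==i)
        px=np.argwhere(mm)[:,::-1]
        W=ray(im,px,z)
        res[n]=(rect(W),int(mm.sum()),round(float(np.median(X[mm][:,2])),4))
    return res
E
python3 - <<'E'
from m import *
import pickle
for n in("top","side"):
    im=pickle.load(open(f"{n}0.pkl","rb")); print(n)
    X=pts(im); print("table z",[np.round(X[v,u],3) for u,v in((300,300),(200,190),(130,220))] if n=="top" else "")
    for r in mats(im): print(r)
    for k,v in pedals(im).items(): print(k,v)
E
```

```text
top
table z [array([ 0.359, -0.111,  0.002]), array([0.656, 0.152, 0.002]), array([0.577, 0.344, 0.003])]
(array([494.6, -83.9]), array([98.3, 47.1]), 4.69)
(array([ 500.5, -158.8]), array([99.9, 46.8]), 4.95)
(array([ 506.9, -235.1]), array([98.8, 47.6]), 5.02)
(array([ 513. , -310.4]), array([99.5, 47.9]), 4.33)
white ((array([489.3, 322.8]), array([93.8, 40.9]), 4.73), 425, 0.0518)
red ((array([499.5, 247. ]), array([89.6, 42.1]), 1.12), 441, 0.0519)
blue ((array([495.4, 170.9]), array([92.4, 40.1]), 4.92), 427, 0.052)
yellow ((array([502.5,  96.6]), array([92.4, 40.5]), 2.2), 457, 0.0518)
side
table z 
(array([491.8, -85.8]), array([101.2,  49.6]), 5.27)
(array([ 498.2, -161.5]), array([101.7,  50.2]), 4.82)
(array([ 504.8, -236.9]), array([102.1,  50.4]), 4.62)
(array([ 511.3, -312.2]), array([102.2,  50.5]), 4.87)
white ((array([483.2, 313.8]), array([96.1, 50.3]), 3.59), 327, 0.0499)
red ((array([492.2, 236.9]), array([96.6, 52.3]), 4.97), 382, 0.05)
blue ((array([487.5, 165.2]), array([95.1, 46.9]), 5.41), 395, 0.0501)
yellow ((array([487. ,  91.7]), array([58.4, 30.4]), 1.22), 115, 0.0507)
```

```bash
cat > go.py <<'E'
import sys
from h import *
from scipy.spatial.transform import Rotation as Ro
G={"white":(489.3,322.8,.02,4.7),"red":(499.5,247,.02,1.5),"blue":(495.4,170.9,.02,4.9),"yellow":(502.5,96.6,.02,2.2),
"m1":(493.4,-84.5,.031,4.7),"m2":(499.6,-160.2,.031,4.7),"m3":(505.8,-236,.031,4.7),"m4":(512,-311.7,.031,4.7)}
s=env.read_state(); R=Ro.from_euler("xyz",s["ee_rot"],degrees=True)
print("t",round(s["clock"],2),"pos",np.round(s["ee_pos"],4),"rot",np.round(s["ee_rot"],2),"gap mm",round(s["finger_gap"]*85.4,1),"F",np.round(s["ft_force"],1),"grip",round(s["gripper_force"],1))
for n in sys.argv[1:]:
    x,y,z,a=G[n]; d=R.inv().apply(np.array([x/1000,y/1000,z])-s["ee_pos"])/.05
    t=(180+a-s["ee_rot"][2]+180)%360-180
    # translation in the tool axes after the turn as well
    R2=Ro.from_euler("xyz",[180,0,180+a],degrees=True); d2=R2.inv().apply(np.array([x/1000,y/1000,z])-s["ee_pos"])/.05
    print(n,"now-axes",np.round(d,2),"after-turn axes",np.round(d2,2),"turn units",round(-t/5,2))
E
python3 go.py yellow white
```

```text
t 0.1 pos [0.2654 0.5654 0.2305] rot [-1.7992e+02  1.0000e-02  1.5486e+02] gap mm 85.5 F [ 0.3 -0.6 -0.1] grip 0.0
yellow now-axes [-8.28 -6.47  4.22] after-turn axes [-4.38 -9.55  4.21] turn units -5.47
white now-axes [-6.11 -2.48  4.21] after-turn axes [-4.07 -5.2   4.21] turn units -5.97
```

```bash
python3 -m pendant '0 0 0 -1 56; 0 0 0 -1 56; 0 0 0 -1 56; 0 0 0 -1 56; 0 0 0 -1 56; 0 0 0 -0.47 56; -0.4 -0.9 0 0 56; -0.4 -0.9 0 0 56' 40; python3 -m pendant '-0.45 -1 0.2 0 56; -0.45 -1 0.2 0 56; -0.45 -1 0.2 0 56; -0.45 -1 0.2 0 56; -0.45 -1 0.2 0 56; -0.45 -1 0.2 0 56; -0.45 -1 0.2 0 56; -0.4 -0.7 0.2 0 56'; python3 go.py yellow
```

```text
clock: 1.1
ee_pos: [0.3091, 0.4762, 0.2306]
ee_rot: [-179.9, -0.0, -177.7]
ft_force: [0.9, 0.5, -0.3]
finger_gap: 0.653
gripper_force: 0.0
clock: 2.1
ee_pos: [0.5017, 0.0968, 0.1509]
ee_rot: [-180.0, -0.0, -177.9]
ft_force: [0.8, 1.2, 0.4]
finger_gap: 0.656
gripper_force: 0.0
t 2.1 pos [0.5017 0.0968 0.1509] rot [-1.7997e+02 -1.0000e-02 -1.7790e+02] gap mm 56.0 F [0.8 1.2 0.4] grip 0.0
yellow now-axes [-0.02 -0.    2.62] after-turn axes [-0.02 -0.01  2.62] turn units -0.02
```

```bash
python3 - <<'E'
from h import *
im=env.get_image("wrist"); save(im,"pics/w1.png",1.2); print(im["hand_eye"])
E
```

```text
[[ 9.35332278e-04 -9.45451714e-01 -3.25760927e-01  8.58728924e-02]
 [ 9.99998126e-01  1.43646086e-03 -1.29780406e-03 -6.72934820e-04]
 [ 1.69495389e-03 -3.25759103e-01  9.45451286e-01 -1.42538139e-01]
 [ 0.00000000e+00  0.00000000e+00  0.00000000e+00  1.00000000e+00]]
```

View pics/w1.png

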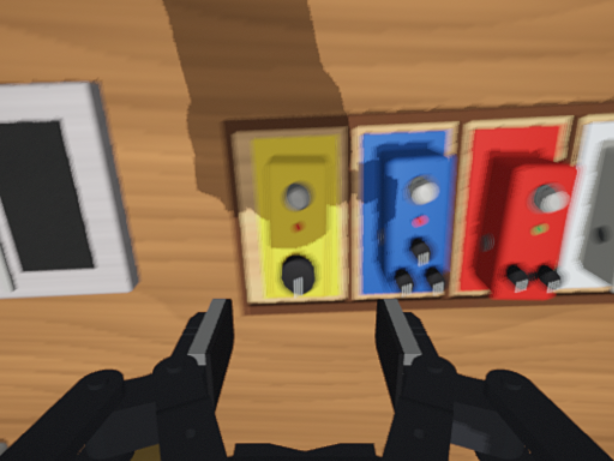

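The wrist view shows the yellow pedal (about (297,220)) centred between the fingertips (about (205,330) and (405,330)), so I'll descend and grip.

```bash
python3 -m pendant '-0.02 0 0.6 0 56; 0 0 0.6 0 56; 0 0 0.6 0 56; 0 0 0.4 0 56; 0 0 0.3 0 56; 0 0 0.12 0 56; 0 0 0 0 30; 0 0 0 0 30' 40; python3 -m pendant '0 0 0 0 30; 0 0 0 0 30; 0 0 0 0 30; 0 0 0 0 30; 0 0 -0.2 0 30; 0 0 -0.4 0 30; 0 0 -0.6 0 30; 0 0 -0.8 0 30'; python3 go.py m1
```

```text
clock: 3.15
ee_pos: [0.5024, 0.0996, 0.0207]
ee_rot: [180.0, 0.0, -177.8]
ft_force: [-0.0, -0.4, -2.2]
finger_gap: 0.466
gripper_force: 41.8
clock: 4.15
ee_pos: [0.5015, 0.0992, 0.121]
ee_rot: [-180.0, -0.1, -177.8]
ft_force: [0.9, -0.3, -3.3]
finger_gap: 0.461
gripper_force: 41.8
t 4.15 pos [0.5015 0.0992 0.121 ] rot [-1.7996e+02 -9.0000e-02 -1.7780e+02] gap mm 39.3 F [ 0.9 -0.3 -3.3] grip 41.8
m1 now-axes [ 0.3  -3.66  1.8 ] after-turn axes [ 0.46 -3.65  1.8 ] turn units -0.5
```

```bash
python3 -m pendant '0 -0.2 -0.2 -0.5 30; 0.06 -0.5 0 0 30; 0.1 -0.8 0 0 30; 0.1 -0.8 0 0 30; 0.1 -0.7 0 0 30; 0.06 -0.4 0.1 0 30; 0.04 -0.25 0.1 0 30; 0 0 0 0 30'; python3 go.py m1
```

```text
clock: 5.15
ee_pos: [0.4934, -0.0848, 0.1201]
ee_rot: [180.0, -0.0, -175.4]
ft_force: [-0.5, 0.3, -3.3]
finger_gap: 0.46
gripper_force: 41.8
t 5.15 pos [ 0.4934 -0.0848  0.1201] rot [ 1.8000e+02 -5.0000e-02 -1.7537e+02] gap mm 39.3 F [-0.5  0.3 -3.3] grip 41.8
m1 now-axes [-0.    0.01  1.78] after-turn axes [-0.    0.01  1.78] turn units -0.01
```

```bash
python3 -m pendant '0 0 0.4 0 30; 0 0 0.5 0 30; 0 0 0.4 0 30; 0 0 0.25 0 30; 0 0 0.1 0 30; 0 0 0.05 0 30; 0 0 0.03 0 30; 0 0 0 0 30'; python3 go.py m1
```

```text
clock: 6.15
ee_pos: [0.494, -0.0843, 0.0341]
ee_rot: [-180.0, 0.0, -175.3]
ft_force: [-0.8, -1.0, -3.3]
finger_gap: 0.46
gripper_force: 41.9
t 6.15 pos [ 0.494  -0.0843  0.0341] rot [-1.8000e+02  3.0000e-02 -1.7529e+02] gap mm 39.3 F [-0.8 -1.  -3.3] grip 41.9
m1 now-axes [ 0.01 -0.    0.06] after-turn axes [ 0.01 -0.    0.06] turn units 0.0
```

```bash
python3 -m pendant '0 0 0.03 0 30; 0 0 0.02 0 30; 0 0 0.01 0 30; 0 0 0 0 30; 0 0 0 0 56; 0 0 0 0 56; 0 0 0 0 56; 0 0 0 0 56'; python3 -m pendant '0 0 -0.3 0 56; 0 0 -0.6 0 56; 0 0 -0.7 0 56; 0 0 -0.7 0 56; 0 0.8 0 0 56; 0 1 0 0 56; 0 1 0 0 56; 0 1 0 0 56'; python3 go.py blue; python3 - <<'E'
from m import *
im=env.get_image("top"); save(im,"pics/top1.png")
for r in mats(im): print(r)
print(pedals(im,.062)["yellow"]); print(pedals(im))
E
```

```text
clock: 7.15
ee_pos: [0.4939, -0.0842, 0.0308]
ee_rot: [180.0, 0.0, -175.3]
ft_force: [-0.5, 0.1, -0.4]
finger_gap: 0.655
gripper_force: 0.0
clock: 8.15
ee_pos: [0.4782, 0.1066, 0.147]
ee_rot: [180.0, 0.1, -175.3]
ft_force: [0.4, -0.6, -0.4]
finger_gap: 0.656
gripper_force: 0.0
t 8.15 pos [0.4782 0.1066 0.147 ] rot [ 1.7999e+02  8.0000e-02 -1.7532e+02] gap mm 56.0 F [ 0.4 -0.6 -0.4] grip 0.0
blue now-axes [-0.44  1.25  2.54] after-turn axes [-0.45  1.25  2.54] turn units -0.04
(array([ 500.5, -159. ]), array([99.2, 46.3]), 4.92)
(array([ 507., -235.]), array([98.9, 46.8]), 5.22)
(array([ 513.4, -310.6]), array([99. , 47.2]), 4.78)
((array([494.1, -82.1]), array([92.5, 40.5]), 4.94), 473, 0.0629)
{'white': ((array([488.7, 330.2]), array([93.1, 24.2]), 1.49), 252, 0.0522), 'blue': ((array([729.2, 203.6]), array([0., 0.]), 0.0), 1, 0.0509), 'yellow': ((array([512.1, -60.2]), array([15.2,  0. ]), -1.39), 7, 0.0475)}
```

View pics/top1.png

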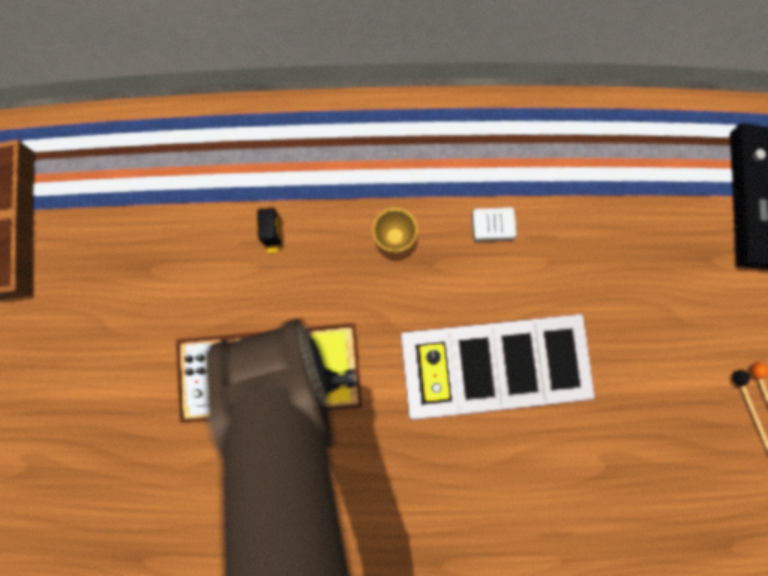

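The yellow pedal stands on the leftmost mat (434,372), within about 2 mm of centre and square. Blue is next.

```bash
python3 -m pendant '-0.15 0.45 0 -0.04 56; -0.2 0.5 0 0 56; -0.1 0.3 0.2 0 56; 0 0 0.6 0 56; 0 0 0.6 0 56; 0 0 0.4 0 56; 0 0 0.2 0 56; 0 0 0 0 56'; python3 go.py blue
```

```text
clock: 9.2
ee_pos: [0.495, 0.1688, 0.0454]
ee_rot: [-180.0, -0.1, -175.1]
ft_force: [0.1, 0.4, 0.7]
finger_gap: 0.654
gripper_force: 0.0
t 9.2 pos [0.495  0.1688 0.0454] rot [-1.7997e+02 -7.0000e-02 -1.7511e+02] gap mm 55.8 F [0.1 0.4 0.7] grip 0.0
blue now-axes [-0.01  0.04  0.51] after-turn axes [-0.01  0.04  0.51] turn units -0.0
```

```bash
python3 -m pendant '0 0.04 0.3 0 56; 0 0 0.2 0 56; 0 0 0 0 56; 0 0 0 0 30; 0 0 0 0 30; 0 0 0 0 30; 0 0 0 0 30; 0 0 0 0 30'; python3 -m pendant '0 0 -0.2 0 30; 0 0 -0.4 0 30; 0 0 -0.6 0 30; 0 0 -0.7 0 30; 0 0 -0.5 0 30; 0 0 -0.3 0 30; 0 0 -0.1 0 30; 0 -0.3 0 0 30'; python3 go.py m2
```

```text
clock: 10.2
ee_pos: [0.4953, 0.1714, 0.021]
ee_rot: [180.0, 0.0, -175.1]
ft_force: [-0.7, 0.3, 3.4]
finger_gap: 0.463
gripper_force: 41.4
clock: 11.2
ee_pos: [0.496, 0.1568, 0.1603]
ee_rot: [180.0, -0.0, -175.0]
ft_force: [0.8, -0.7, -4.1]
finger_gap: 0.46
gripper_force: 40.9
t 11.2 pos [0.496  0.1568 0.1603] rot [ 1.7999e+02 -4.0000e-02 -1.7496e+02] gap mm 39.3 F [ 0.8 -0.7 -4.1] grip 40.9
m2 now-axes [ 0.48 -6.32  2.58] after-turn axes [ 0.45 -6.33  2.59] turn units 0.07
```

```bash
python3 -m pendant '0.06 -0.6 0 0.07 30; 0.06 -0.9 0 0 30; 0.06 -1 0 0 30; 0.06 -1 0 0 30; 0.06 -1 0 0 30; 0.06 -0.9 0 0 30; 0.06 -0.6 0 0 30; 0.03 -0.33 0 0 30';  python3 -m pendant '0 0 0.2 0 30; 0 0 0.5 0 30; 0 0 0.6 0 30; 0 0 0.6 0 30; 0 0 0.3 0 30; 0 0 0.2 0 30; 0 0 0.06 0 30; 0 0 0 0 30'; python3 go.py m2
```

```text
clock: 12.2
ee_pos: [0.4979, -0.1636, 0.1597]
ee_rot: [-180.0, -0.1, -175.6]
ft_force: [-0.1, 0.9, -2.9]
finger_gap: 0.463
gripper_force: 40.9
clock: 13.2
ee_pos: [0.4998, -0.161, 0.0382]
ee_rot: [-180.0, 0.0, -175.4]
ft_force: [-0.5, -0.6, -2.5]
finger_gap: 0.459
gripper_force: 40.8
t 13.2 pos [ 0.4998 -0.161   0.0382] rot [-1.7999e+02  5.0000e-02 -1.7544e+02] gap mm 39.2 F [-0.5 -0.6 -2.5] grip 40.8
m2 now-axes [0.   0.02 0.14] after-turn axes [0.   0.02 0.14] turn units -0.03
```

```bash
python3 -m pendant '0 0.02 0.06 0 30; 0 0 0.04 0 30; 0 0 0.03 0 30; 0 0 0.01 0 30; 0 0 0 0 56; 0 0 0 0 56; 0 0 0 0 56; 0 0 0 0 56'; python3 -m pendant '0 0 -0.3 0 56; 0 0 -0.6 0 56; 0 0 -0.7 0 56; 0 0 -0.7 0 56; 0 0.8 0 0 56; 0 1 0 0 56; 0 1 0 0 56; 0 1 0 0 56';python3 go.py red
```

```text
clock: 14.2
ee_pos: [0.4993, -0.16, 0.0307]
ee_rot: [180.0, -0.0, -175.4]
ft_force: [-0.6, -0.4, -0.5]
finger_gap: 0.653
gripper_force: 0.0
clock: 15.2
ee_pos: [0.4842, 0.0309, 0.147]
ee_rot: [180.0, 0.1, -175.5]
ft_force: [1.1, -0.2, -0.1]
finger_gap: 0.656
gripper_force: 0.0
t 15.2 pos [0.4842 0.0309 0.147 ] rot [ 1.7999e+02  9.0000e-02 -1.7547e+02] gap mm 56.1 F [ 1.1 -0.2 -0.1] grip 0.0
red now-axes [-0.64  4.29  2.54] after-turn axes [-0.42  4.31  2.54] turn units 0.61
```

```bash
python3 -m pendant '0 0.4 0 0.61 56; -0.1 0.8 0 0 56; -0.1 0.9 0 0 56; -0.1 0.9 0 0 56; -0.1 0.7 0 0 56; -0.02 0.4 0.2 0 56; 0 0.2 0.2 0 56; 0 0 0.3 0 56'; python3 - <<'E'
from h import *
im=env.get_image("wrist"); save(im,"pics/w2.png",1.2)
E
python3 go.py red
```

```text
clock: 16.2
ee_pos: [0.4984, 0.2444, 0.11]
ee_rot: [-180.0, 0.0, -178.5]
ft_force: [-0.1, -0.3, 0.4]
finger_gap: 0.655
gripper_force: 0.0
t 16.25 pos [0.4973 0.243  0.1078] rot [-1.7987e+02 -1.6000e-01 -1.7854e+02] gap mm 55.9 F [-1.3 -1.1 -1.8] grip 0.0
red now-axes [-0.05  0.08  1.76] after-turn axes [-0.05  0.08  1.76] turn units -0.01
```

View pics/w2.png

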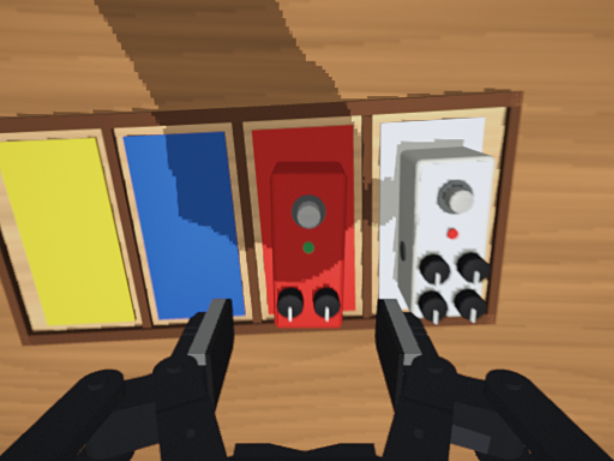

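The red pedal (308,245) is upright, square to the tool and midway between the fingertips. I'll descend on it.

```bash
python3 -m pendant '-0.04 0.05 0.5 0 56; 0 0 0.5 0 56; 0 0 0.4 0 56; 0 0 0.25 0 56; 0 0 0.11 0 56; 0 0 0 0 56; 0 0 0 0 30; 0 0 0 0 30'; python3 -m pendant '0 0 0 0 30; 0 0 0 0 30; 0 0 0 0 30; 0 0 0 0 30; 0 0 -0.2 0 30; 0 0 -0.4 0 30; 0 0 -0.6 0 30; 0 0 -0.6 0 30'; python3 go.py m3
```

```text
clock: 17.25
ee_pos: [0.501, 0.2477, 0.0236]
ee_rot: [180.0, 0.1, -178.5]
ft_force: [0.2, -0.9, 2.2]
finger_gap: 0.461
gripper_force: 41.9
clock: 18.25
ee_pos: [0.5, 0.2473, 0.1138]
ee_rot: [-180.0, -0.0, -178.5]
ft_force: [1.0, -0.0, -1.8]
finger_gap: 0.459
gripper_force: 41.3
t 18.25 pos [0.5    0.2473 0.1138] rot [-1.7998e+02 -4.0000e-02 -1.7849e+02] gap mm 39.2 F [ 1.  -0.  -1.8] grip 41.3
m3 now-axes [ 0.14 -9.66  1.66] after-turn axes [ 0.68 -9.64  1.66] turn units -0.64
```

```bash
python3 -m pendant '0 0 -0.5 -0.64 30; 0.03 -0.4 -0.4 0 30; 0.05 -0.8 0 0 30; 0.06 -1 0 0 30; 0.07 -1 0 0 30; 0.07 -1 0 0 30; 0.07 -1 0 0 30; 0.07 -1 0 0 30';  python3 -m pendant '0.07 -1 0 0 30; 0.07 -0.9 0 0 30; 0.06 -0.7 0 0 30; 0.04 -0.5 0 0 30; 0.02 -0.34 0 0 30; 0 0 0.3 0 30; 0 0 0.5 0 30; 0 0 0.5 0 30'; python3 go.py m3
```

```text
clock: 19.25
ee_pos: [0.5045, -0.0647, 0.1582]
ee_rot: [180.0, 0.0, -175.3]
ft_force: [1.0, 0.2, -2.0]
finger_gap: 0.46
gripper_force: 41.4
clock: 20.25
ee_pos: [0.506, -0.2336, 0.0912]
ee_rot: [179.9, -0.0, -175.2]
ft_force: [0.3, -0.6, -1.5]
finger_gap: 0.456
gripper_force: 41.4
t 20.25 pos [ 0.506  -0.2336  0.0912] rot [ 1.7992e+02 -3.0000e-02 -1.7518e+02] gap mm 38.9 F [ 0.3 -0.6 -1.5] grip 41.4
m3 now-axes [ 0.01 -0.05  1.2 ] after-turn axes [ 0.01 -0.05  1.2 ] turn units 0.02
```

```bash
python3 -m pendant '0 -0.04 0.4 0 30; 0 0 0.3 0 30; 0 0 0.15 0 30; 0 0 0.05 0 30; 0 0 0.03 0 30; 0 0 0 0 30; 0 0 0 0 30; 0 0 0 0 30'; python3 go.py m3
```

```text
clock: 21.25
ee_pos: [0.5064, -0.2378, 0.0465]
ee_rot: [-180.0, 0.0, -175.3]
ft_force: [0.3, 0.2, -2.0]
finger_gap: 0.463
gripper_force: 41.4
t 21.25 pos [ 0.5064 -0.2378  0.0465] rot [-1.7999e+02  2.0000e-02 -1.7529e+02] gap mm 39.5 F [ 0.3  0.2 -2. ] grip 41.4
m3 now-axes [0.01 0.04 0.31] after-turn axes [0.01 0.04 0.31] turn units 0.0
```

```bash
python3 -m pendant '0 0.04 0.1 0 30; 0 0 0.07 0 30; 0 0 0.04 0 30; 0 0 0.03 0 30; 0 0 0 0 30; 0 0 0 0 56; 0 0 0 0 56; 0 0 0 0 56'; python3 -m pendant '0 0 0 0 56; 0 0 -0.3 0 56; 0 0 -0.6 0 56; 0 0 -0.7 0 56; 0 0 -0.6 0 56; 0 0.8 0 0 56; 0 1 0 0 56; 0 1 0 0 56';python3 go.py white
```

```text
clock: 22.25
ee_pos: [0.5062, -0.2358, 0.0343]
ee_rot: [-180.0, 0.0, -175.3]
ft_force: [-0.1, -0.5, 0.2]
finger_gap: 0.657
gripper_force: 0.0
clock: 23.25
ee_pos: [0.4947, -0.0951, 0.1455]
ee_rot: [-180.0, 0.1, -175.3]
ft_force: [1.5, 0.0, 0.3]
finger_gap: 0.652
gripper_force: 0.0
t 23.25 pos [ 0.4947 -0.0951  0.1455] rot [-1.7999e+02  1.0000e-01 -1.7534e+02] gap mm 55.7 F [1.5 0.  0.3] grip 0.0
white now-axes [-0.57  8.34  2.51] after-turn axes [-0.58  8.34  2.51] turn units -0.01
```

```bash
python3 -m pendant '-0.07 1 0 0 56; -0.07 1 0 0 56; -0.07 1 0 0 56; -0.07 1 0 0 56; -0.07 1 0 0 56; -0.07 1 0 0 56; -0.07 1 0 0 56; -0.06 0.7 0 0 56'; python3 -m pendant '-0.03 0.4 0.1 0 56; 0 0.2 0.4 0 56; 0 0 0.5 0 56; 0 0 0.5 0 56; 0 0 0.3 0 56; 0 0 0 0 56; 0 0 0 0 56; 0 0 0 0 56'; python3 go.py white
```

```text
clock: 24.25
ee_pos: [0.4901, 0.2924, 0.1455]
ee_rot: [179.9, 0.1, -175.2]
ft_force: [0.8, -0.6, 0.5]
finger_gap: 0.659
gripper_force: 0.0
clock: 25.25
ee_pos: [0.4901, 0.32, 0.0552]
ee_rot: [179.9, 0.1, -175.3]
ft_force: [-0.5, -0.2, 0.3]
finger_gap: 0.654
gripper_force: 0.0
t 25.25 pos [0.4901 0.32   0.0552] rot [ 1.7995e+02  8.0000e-02 -1.7530e+02] gap mm 55.9 F [-0.5 -0.2  0.3] grip 0.0
white now-axes [0.01 0.06 0.7 ] after-turn axes [0.01 0.06 0.7 ] turn units -0.0
```

```bash
python3 -m pendant '0.01 0.06 0.3 0 56; 0 0 0.25 0 56; 0 0 0.13 0 56; 0 0 0 0 56; 0 0 0 0 30; 0 0 0 0 30; 0 0 0 0 30; 0 0 0 0 30'; python3 -m pendant '0 0 0 0 30; 0 0 0 0 30; 0 0 -0.2 0 30; 0 0 -0.4 0 30; 0 0 -0.6 0 30; 0 0 -0.6 0 30; 0 0 -0.5 0 30; 0 0 -0.3 0 30'; python3 go.py m4
```

```text
clock: 26.25
ee_pos: [0.4888, 0.3229, 0.0206]
ee_rot: [180.0, 0.0, -175.3]
ft_force: [0.8, 0.5, -0.2]
finger_gap: 0.46
gripper_force: 42.0
clock: 27.25
ee_pos: [0.4888, 0.3227, 0.1518]
ee_rot: [180.0, 0.0, -175.3]
ft_force: [0.1, -0.2, -2.5]
finger_gap: 0.457
gripper_force: 41.8
t 27.25 pos [0.4888 0.3227 0.1518] rot [ 1.7997e+02  5.0000e-02 -1.7530e+02] gap mm 39.1 F [ 0.1 -0.2 -2.5] grip 41.8
m4 now-axes [  0.58 -12.68   2.41] after-turn axes [  0.58 -12.68   2.42] turn units -0.0
```

```bash
python3 -m pendant '0.02 -0.5 0 0 30; 0.04 -0.8 0 0 30; 0.04 -0.9 0 0 30; 0.04 -0.9 0 0 30; 0.04 -0.9 0 0 30; 0.04 -0.9 0 0 30; 0.04 -0.9 0 0 30; 0.04 -0.9 0 0 30'; python3 -m pendant '0.04 -0.9 0 0 30; 0.04 -0.9 0 0 30; 0.04 -0.9 0 0 30; 0.04 -0.9 0 0 30; 0.04 -0.9 0 0 30; 0.04 -0.7 0 0 30; 0.02 -0.5 0 0 30; 0.01 -0.28 0 0 30'; python3 -m pendant '0 0 0.2 0 30; 0 0 0.5 0 30; 0 0 0.6 0 30; 0 0 0.5 0 30; 0 0 0.2 0 30; 0 0 0.1 0 30; 0 0 0 0 30; 0 0 0 0 30'; python3 go.py m4
```

```text
clock: 28.25
ee_pos: [0.5, -0.0149, 0.1496]
ee_rot: [-180.0, -0.1, -175.3]
ft_force: [0.8, -0.4, -2.4]
finger_gap: 0.462
gripper_force: 41.8
clock: 29.25
ee_pos: [0.5105, -0.3134, 0.1494]
ee_rot: [180.0, -0.1, -175.4]
ft_force: [-0.1, -0.2, -2.9]
finger_gap: 0.461
gripper_force: 41.7
clock: 30.25
ee_pos: [0.5129, -0.3117, 0.0462]
ee_rot: [-180.0, 0.1, -175.3]
ft_force: [0.3, 0.2, -2.9]
finger_gap: 0.462
gripper_force: 41.7
t 30.25 pos [ 0.5129 -0.3117  0.0462] rot [-1.7996e+02  8.0000e-02 -1.7529e+02] gap mm 39.5 F [ 0.3  0.2 -2.9] grip 41.7
m4 now-axes [0.02 0.   0.3 ] after-turn axes [0.02 0.   0.3 ] turn units 0.0
```

```bash
python3 -m pendant '0.01 0 0.12 0 30; 0 0 0.08 0 30; 0 0 0.05 0 30; 0 0 0.04 0 30; 0 0 0 0 30; 0 0 0 0 56; 0 0 0 0 56; 0 0 0 0 56'; python3 -m pendant '0 0 0 0 56; 0 0 -0.3 0 56; 0 0 -0.6 0 56; 0 0 -0.7 0 56; 0 0 -0.8 0 56; 0 0.8 -0.5 0 56; 0 1 0 0 56; 0 1 0 0 56'; python3 -m pendant '0 1 0 0 56; 0 1 0 0 56; 0 1 0 0 56; 0 1 0 0 56; 0 1 0 0 56; 0 1 0 0 56; 0 0.8 0 0 56; 0 0 0 0 56'; python3 - <<'E'
from m import *
for n in("top","side"):
    im=env.get_image(n); save(im,f"pics/{n}2.png")
    for k,v in pedals(im,.062).items(): print(n,k,v)
E
```

```text
clock: 31.25
ee_pos: [0.512, -0.3116, 0.0308]
ee_rot: [-180.0, 0.0, -175.3]
ft_force: [-0.8, 0.0, -0.2]
finger_gap: 0.658
gripper_force: 0.0
clock: 32.25
ee_pos: [0.5005, -0.1709, 0.1774]
ee_rot: [-180.0, 0.1, -175.3]
ft_force: [0.0, 0.3, -0.5]
finger_gap: 0.656
gripper_force: 0.0
clock: 33.25
ee_pos: [0.472, 0.1704, 0.1768]
ee_rot: [179.9, 0.1, -175.0]
ft_force: [0.4, 0.1, 0.3]
finger_gap: 0.655
gripper_force: 0.0
top white ((array([ 511., -309.]), array([91.2, 42.7]), 4.34), 460, 0.063)
top red ((array([ 503.5, -231.8]), array([90.6, 40.2]), 4.48), 443, 0.0629)
top blue ((array([ 499.4, -157.3]), array([92.4, 40.5]), 5.23), 451, 0.063)
top yellow ((array([494.1, -82.2]), array([92.5, 40.3]), 4.94), 471, 0.0629)
side white ((array([ 505.9, -313.4]), array([98.1, 42.3]), 5.33), 895, 0.0616)
side red ((array([ 497.5, -239.6]), array([98.3, 41.3]), 4.49), 806, 0.0616)
side blue ((array([ 492.5, -163.3]), array([95.9, 44.4]), 4.82), 685, 0.0616)
side yellow ((array([491.7, -86. ]), array([85.1, 33.5]), 4.19), 249, 0.0618)
```

View pics/top2.png

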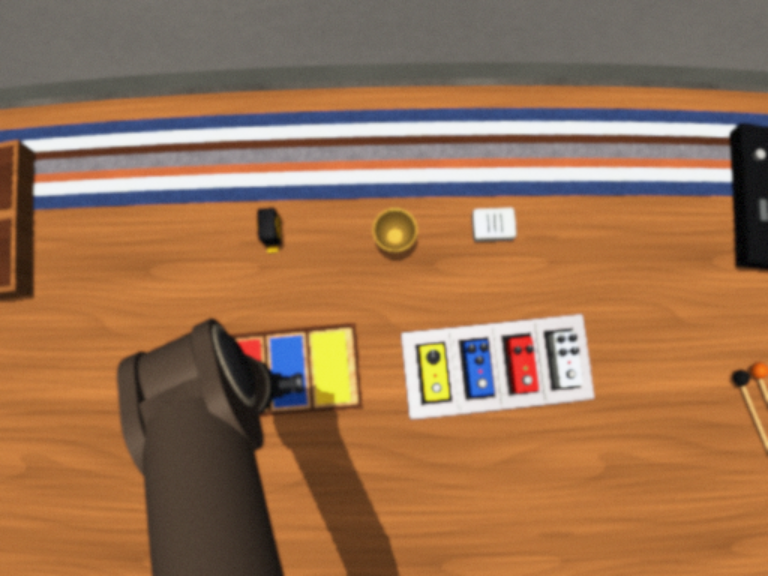

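View pics/side2.png

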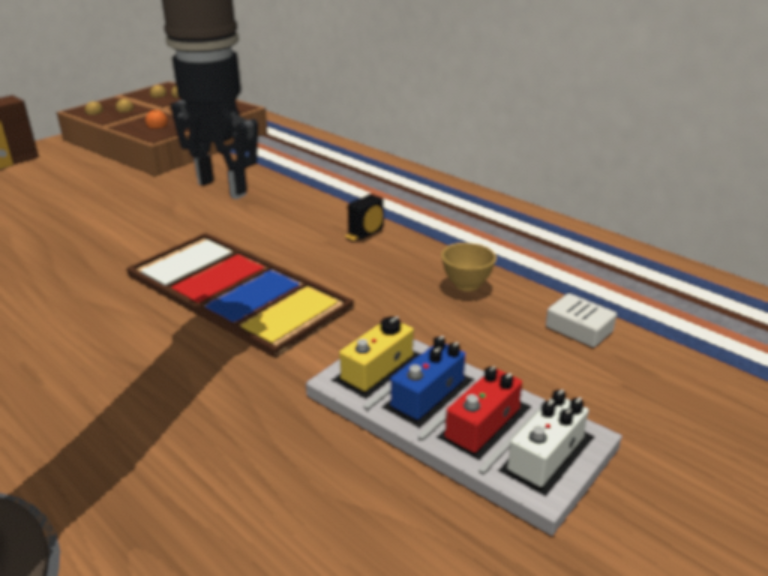

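Both views show yellow (434,372), blue (478,367), red (521,363) and white (566,360) upright on the four mats in reversed order. Each is within about 4 mm and 1° of its mat, and the bowl is unmoved at (395,232).

```bash
python3 -c "
from bench import env
print(env.sign_off())"
```

```text
the job is handed in; nothing more can be done
None
```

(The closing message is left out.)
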